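# Find the high spot of a scraping turntable with a plunger gauge

### The job

The little pull-out bamboo turntable on the dresser scrapes because its rim has one high spot. Slide the turntable by its knob against the sprung plunger of the gauge, pressing gently and never hard, and turn it clockwise with the plunger riding on the rim until you have found the high spot. Let go with the crest of the high spot resting against the plunger tip, so that it can be marked for sanding, and leave the other things on the dresser alone.

Things in the scene. Friction and masses are not known exactly. Their poses are not given: they have to be found in the camera images.
- rig: fixed bamboo base board, 150 x 300 x 8 mm, carrying slide rails, turntable and gauge. Origin on the dresser top; board spans x -75..75, y -120..180 mm. Its y axis is the slide direction, from turntable to gauge: a black housing 50 x 55 mm, 60 mm high, near face at y = 110 mm, with a 10 mm steel stem sticking out of it towards the turntable. z is up
- hub (a point): centre of the turntable's upright round aluminium knob (36 mm diameter, 42 mm tall, from 50 to 92 mm above the dresser); this point is on the turning axis, 71 mm above the dresser. Turning takes about 0.06 N m, any number of turns
- tip (a point): foremost point of the plunger's ball tip (10 mm ball on a 7 mm steel rod, 34 mm above the dresser), pointing along the rig's -y at the turning axis. It meets the plain rim when the carriage stands at 0.015 m. While it touches, its distance to the axis is the rim's radius there
- turntable: knob, round bamboo top (160 mm wide, upper face 50 mm up) and, hidden under it (24 to 44 mm up), the rim: radius 66 mm but for one smooth hump 65 mm long whose crest, the high spot, is 73 mm from the axis. The crest starts 0.6 to 1.7 rad anticlockwise (from above) of the plunger. Origin on the axis at dresser height, z up; x and y do not tell where the crest is
- plunger: the gauge's sprung plunger; origin at its tip, axes as the rig's. Its spring pushes back 1 N per mm over 16 mm of travel, then a hard stop; its tail comes out of the back of the housing by as much as it is pressed in. More than 12 N harms the gauge
- tray: square bamboo tray, 240 x 240 x 30 mm, origin at the centre of its underside; stands fixed on the dresser and carries a fixed grey caddy, 70 x 100 x 85 mm, at its far left
- blue_bottle: round blue bottle, 60 mm diameter, 130 mm tall, on the tray; origin at its foot; leave alone
- spray_bottle: clear spray bottle, 48 mm diameter, 190 mm tall, on the tray; origin at its foot; leave alone
- comb: flat steel comb, 140 mm long, lying in the tray; origin at its underside; leave alone
- votive: empty glass votive holder, 68 mm diameter, 65 mm tall, on the dresser right of the turntable; origin at its foot; leave alone
- carriage (a joint): how far the turntable has slid towards the gauge, 0 to 0.034 m; starts at 0 to 0.012. About 1.5 N friction plus 60 N per m/s. It stays where it is left, but a plunger force above that friction pushes it back until the two balance

How it is judged:
On the way, in this order (a step that is already met when the one before it is completed fails the run):
1. the rim is pressed on the plunger with more than 1.5 N (contact force between plunger and turntable above 1.5 N), for 0.2 s.
2. the high spot is found: its crest is pressed on the plunger (contact force between plunger and turntable above 0.4 N and horizontal distance between tip and hub above 0.0715 m), for 0.3 s.
At the end, for the whole second after the job is handed in: the turntable is at rest and let go, still touching the plunger tip with more than 0.3 N, and the rim under the tip stands more than 71.5 mm from the turning axis (within 1.5 mm of the crest, about 0.23 rad either way); the bottles, comb and votive are within 20 mm of where they were (contact force between plunger and turntable above 0.3 N and horizontal distance between tip and hub above 0.0715 m and linear speed of turntable below 0.01 m/s and angular speed of turntable below 0.05 rad/s and distance of each of blue_bottle, spray_bottle, comb, votive from where it was at the start of the episode below 0.02 m).
It fails at once if the plunger is pressed with more than 12 N (contact force between plunger and turntable above 12 N).
It fails at once if a bystander is knocked (distance of any of blue_bottle, spray_bottle, comb, votive from where it was at the start of the episode above 0.02 m).
It also fails if it takes over 72 s, if anything falls off the work surface, if the arm or the gripper's body presses on something with over 40 N, if the wrist force passes 120 N, or if a joint passes its speed limit or range.

### The arm

A 7-joint arm with a two-finger parallel gripper is mounted at the origin on the work surface. World frame = base frame: x ahead of the robot, y to its left, z up, the work surface at z = 0. Lengths are in m, angles in rad, forces in N, time in s.
With the tool pointing down it reaches from about 0.425 to 0.925 m from the base axis. Payload 6.8 kg.
Tool frame: the origin (TCP) lies midway between the tips of the shut fingers; the grasp point (between the pads) lies r.grip_point_offset behind it (r.grip_point_offset is the distance from the TCP to the grasp point, in m); z points along the fingers, y is the direction in which the jaws open and shut (so a half turn about z gives the same grasp; the last joint's range is limited). The gripper opens to 85 mm and grips with 20 to 120 N. Pads are 22 mm wide; open, the fingers measure 114 mm over their backs; the gripper's body (76 mm by 85 mm) begins 54 mm behind the grasp point. The pads swing forward as they close: fully open they stand 13 mm farther back than shut.
Start: joints at [-1.351, 0.477, 0.022, 1.555, -0.011, 1.109, -0.083], TCP at [0.217, 0.639, 0.231] pointing down, gripper open.
Joint ranges: [-2.96, 2.96], [-0.34, 2.1], [-1.41, 1.46], [0.24, 2.44], [-1.37, 4.51], [0.17, 1.92], [-2.96, 2.96]. Speed limits (rad/s): [2.39, 2.39, 3.14, 3.14, 3.14, 3.14, 3.14].

### API

Orientations are given as a rotation vector (axis times angle).
In Python, from bench import r gives the robot as it stands. The module is installed in compiled form; this text tells all that it offers.
- The arm moves only by the tool play_rows, never from a script. Its argument "deltas" is a list of rows, each a list of 3 entries, a list of its own where there are three numbers: the finger opening in mm, from 0 to 85.4, then the shift along the tool's x, y, z in mm, then the turn, a rotation vector about the tool's x, y, z in rad. A call has 1 to 8 rows; each row is the pose to reach, as a shift and turn from the pose measured when the call began, along the tool's axes at that moment; what a row does not reach only later rows make up. A row lasts 1/8 s, in which the tool goes at most 62.5 mm and 10.7 degrees, less where a joint would pass 70% of its speed; a pose out of reach is approached as far as the arm can. A call with a gripper value outside its range is refused whole. The fingers move at their own pace and stop on an object; "squeeze" is the grip in N (left out, the last holds). Time passes only in rows, so rows that repeat a pose let the fingers close. It gives the time, the measured TCP pose, the force and the opening at its end, in the units of the state.
- r.get_obs(): the state, without advancing time (a new reading comes with each control period).
- r.grab_frame(name): name is "scene" or "top"; returns (picture, depth): 400x640x3 uint8, red, green, blue; 400x640 float32, m along the optical axis (not along the pixel's ray), 0 where there is no reading.
- r.camera_model(name): a dict with "mtx" (3x3 intrinsics, pixels), "D" ([k1, k2, p1, p2, k3] as OpenCV has them; the pictures are not rectified), "rvec" (rotation vector, rad) and "tvec" (3), from world to camera coordinates, as OpenCV has them. Camera axes: x right, y down, z forward; pixel columns grow to the right and rows downward; lengths in m; the calibration is good to about 2 mm. A picture is of the moment at which its call begins. camera_model takes no time and is no camera call.
- r.hand_in(): hands the job in, once; it reports no verdict.
The state is a dict: "clock": time; "joints": joint angles; "qvel": joint speeds; "tau": joint torques, N m; "tcp_pos": TCP position; "orientation": TCP orientation; "contact_force": force on the tool from outside, world axes, zero at the start; "moment": the same for the moment, N m; "grip_width": finger opening in m.
Only numpy, scipy, OpenCV 4.12 (cv2) and the standard library are available. Lean on these libraries where they do the work, as an engineer would, in place of code of your own. Each camera call takes 0.05 s, during which the arm holds its last target. There are 200 camera calls.

## Working session

There is one attempt and no reset: what is moved stays moved. The work goes in short steps, Python scripts to look and compute and a tool call to move; the robot and the scene stay as the last step left them, time stands still between calls to the robot, and variables do not carry over. Pictures are saved under pics/ and viewed, about 8 in all and at most 12, crops included, and the job is handed in when it is done.

Besides the shell and the picture viewer there is one more tool, called after "Emit:" as name(argument=value, ...), one argument or row to a line, values as JSON. play_rows: Moves the arm, as the interface text tells. Its arguments: {"type":"object","properties":{"deltas":{"type":"array"},"squeeze":{"type":"number"}},"required":["deltas"]}

```bash
mkdir -p pics; cat > h.py <<'E'
import numpy as np, cv2
from bench import r
def cam(n):
    m=r.camera_model(n); K=np.array(m["mtx"]);D=np.array(m["D"]);R=cv2.Rodrigues(np.array(m["rvec"],float))[0];t=np.array(m["tvec"],float).ravel();return K,D,R,t
def plane(n,uv,z):
    K,D,R,t=cam(n);p=cv2.undistortPoints(np.array(uv,float).reshape(-1,1,2),K,D).reshape(-1,2)
    d=np.c_[p,np.ones(len(p))]@R; c=-R.T@t
    return c+d*((z-c[2])/d[:,2])[:,None]
def proj(n,P):
    K,D,R,t=cam(n);return cv2.projectPoints(np.array(P,float).reshape(-1,1,3),cv2.Rodrigues(R)[0],t,K,D)[0].reshape(-1,2)
def cloud(n,d):
    K,D,R,t=cam(n);v,u=np.mgrid[:400,:640];p=cv2.undistortPoints(np.c_[u.ravel(),v.ravel()].astype(float).reshape(-1,1,2),K,D).reshape(-1,2)
    X=(np.c_[p,np.ones(len(p))]*d.ravel()[:,None]-t)@R; X[d.ravel()==0]=np.nan
    return X.reshape(400,640,3)
E
python3 - <<'E'
from h import *
ims=[]
for n in("scene","top"):
    a,d=r.grab_frame(n);np.savez(f"{n}0.npz",a=a,d=d);cv2.imwrite(f"pics/{n}0.png",a[...,::-1])
    K,D,R,t=cam(n);print(n,-R.T@t,R[2])
print(r.get_obs(),r.grip_point_offset)
E
```

```text
scene [ 0.96403011 -0.63305878  1.06484223] [-0.3163183   0.5119107  -0.79868027]
top [4.22230351e-01 7.65657809e-04 1.04131169e+00] [ 0.12539261 -0.02384472 -0.99182061]
{'clock': 0.1, 'joints': array([-1.35111579,  0.47772739,  0.02234428,  1.55637207, -0.01147476,
        1.10932427, -0.08309494]), 'qvel': array([-1.84658717e-05, -3.31155102e-03, -7.48133907e-04, -1.81588617e-03,
       -2.64573126e-03, -5.62886037e-04, -1.75463392e-03]), 'tau': array([ 4.02025500e-03, -5.97756529e+01,  1.61346808e+00, -2.81952631e+01,
        1.28492620e-02,  5.06685217e-03,  2.19750984e-05]), 'tcp_pos': array([0.21715319, 0.6385316 , 0.23040809]), 'orientation': array([-5.12499319e-01, -3.09937416e+00,  2.66677334e-03]), 'contact_force': array([-0.80135256, -0.11654996, -0.01644163]), 'moment': array([-0.0057405 ,  0.02846727,  0.0700881 ]), 'grip_width': 0.08599478576109243} 0.0187
```

View pics/scene0.png

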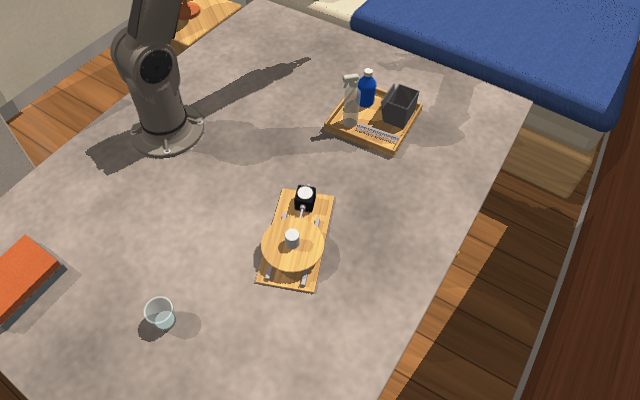

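View pics/top0.png

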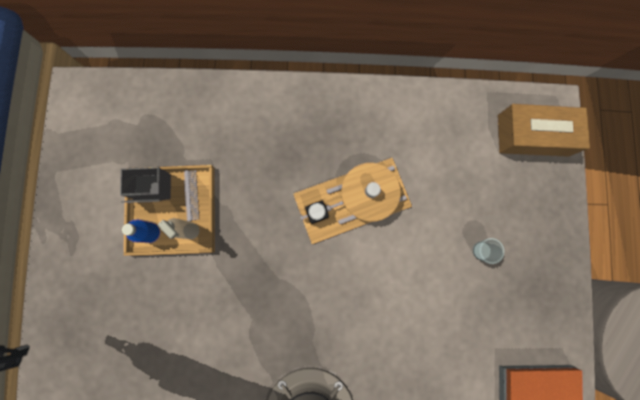

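The scene picture shows the knob at (292,236), the gauge at (305,195) and the votive at (160,312). In the top view the knob is at (373,190), the gauge at (317,211), the board corners at about (295,193), (393,160), (411,206) and (312,243), and the votive at (490,251).

```bash
python3 - <<'E'
from h import *
for n,(u0,u1,v0,v1) in {"top":(285,425,145,255),"scene":(240,350,175,300)}.items():
    f=np.load(n+"0.npz");X=cloud(n,f["d"])[v0:v1,u0:u1];a=f["a"][v0:v1,u0:u1].astype(int)
    z=X[...,2];sat=a[...,0]-a[...,2]
    for nm,m in {"disc":(abs(z-.05)<.005)&(sat>40),"knob":(abs(z-.092)<.006)&(sat<50),"all hi":(z>.085),"hous":(abs(z-.06)<.008)&(a.sum(2)<150),"board":(abs(z-.008)<.006)&(sat>40)}.items():
        P=X[m]; 
        if len(P)<3: print(n,nm,len(P));continue
        c,rad=cv2.minEnclosingCircle(P[:,:2].astype(np.float32));print(n,nm,len(P),P.mean(0).round(4),"circ",np.round(c,4),round(rad,4))
    # board by colour mask -> corners
    m=((sat>45)).astype(np.uint8);cs=max(cv2.findContours(m,0,2)[0],key=cv2.contourArea)+[u0,v0]
    box=cv2.boxPoints(cv2.minAreaRect(cs));
    hull=cv2.convexHull(cs); q=cv2.approxPolyDP(hull,6,True).reshape(-1,2)
    print("poly",q.tolist());P=plane(n,q,.008);print(P.round(4).tolist())
    b=(a.sum(2)<130).astype(np.uint8);cs=max(cv2.findContours(b,0,2)[0],key=cv2.contourArea);print("black",(cs.reshape(-1,2).mean(0)+[u0,v0]))
    big=cv2.resize(f["a"][v0:v1,u0:u1],None,fx=4,fy=4,interpolation=2);cv2.imwrite(f"pics/{n}_c.png",big[...,::-1])
E
python3 -c "
import cv2,numpy as np
a=cv2.imread('pics/top_c.png');cv2.imwrite('pics/topc.png',a)"
```

```text
top disc 2513 [ 0.5856 -0.145   0.0493] circ [ 0.5666 -0.0991] 0.1316
top knob 150 [ 0.5869 -0.1469  0.091 ] circ [ 0.587  -0.1472] 0.018
top all hi 155 [ 0.5866 -0.1466  0.0908] circ [ 0.5868 -0.1471] 0.0181
top hous 35 [ 0.513  -0.0085  0.0548] circ [ 0.5267 -0.0048] 0.0297
top board 2386 [ 0.5492 -0.0625  0.0072] circ [ 0.5706 -0.1048] 0.1676
poly [[391, 157], [411, 206], [311, 243], [293, 193]]
[[0.6955, -0.2113, 0.008], [0.5569, -0.2678, 0.008], [0.4473, 0.0085, 0.008], [0.5841, 0.0623, 0.008]]
black [325.85714286 216.42857143]
scene disc 2417 [ 0.5921 -0.152   0.0503] circ [ 0.5682 -0.1126] 0.1217
scene knob 155 [ 0.5904 -0.15    0.0915] circ [ 0.5901 -0.1496] 0.0189
scene all hi 158 [ 0.5905 -0.1502  0.0914] circ [ 0.5901 -0.1496] 0.0189
scene hous 105 [ 0.5391 -0.016   0.056 ] circ [ 0.5322 -0.0065] 0.0346
scene board 2325 [ 0.5801 -0.1111  0.0084] circ [ 0.5693 -0.1026] 0.1683
poly [[282, 188], [333, 195], [314, 292], [255, 281], [261, 238]]
[[0.4467, 0.0061, 0.008], [0.581, 0.0639, 0.008], [0.697, -0.2137, 0.008], [0.5584, -0.2686, 0.008], [0.4963, -0.1598, 0.008]]
black [304.95121951 200.53658537]
```

View pics/top_c.png

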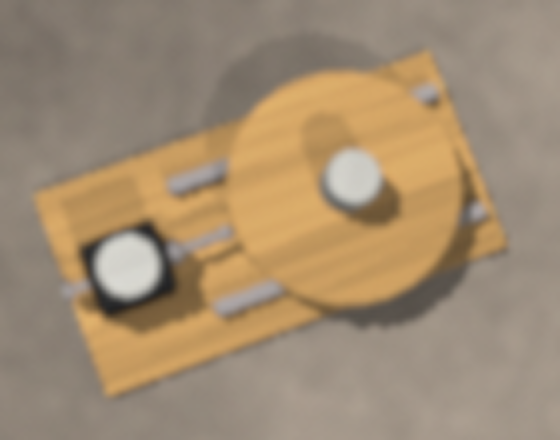

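Emit:
play_rows(
  deltas=[
    [85,[-30,-31,-40],[0,0,0]],
    [85,[-70,-73,-40],[0,0,0]],
    [85,[-110,-114,-40],[0,0,0]],
    [85,[-150,-155,-40],[0,0,0]],
    [85,[-190,-197,-40],[0,0,0]],
    [85,[-230,-238,-40],[0,0,0]],
    [85,[-270,-280,-40],[0,0,0]],
    [85,[-310,-321,-40],[0,0,0]],
  ],
)

```text
clock: 1.1
tcp_pos: [0.4077, 0.2329, 0.2709]
orientation: [-0.513, -3.099, 0.002]
contact_force: [0.2, 1.2, 0.1]
grip_width: 0.085
```

```bash
cat >> h.py <<'E'
H=np.array([.5885,-.1483]); YR=np.array([-.377,.926]); XR=np.array([.926,.377])
def st(tgt=None):
    o=r.get_obs();R=cv2.Rodrigues(o["orientation"])[0];p=o["tcp_pos"];F=o["contact_force"]
    print("t",round(o["clock"],2),"p",p.round(4),"s,x rig mm",(1e3*(p[:2]-H)@np.c_[YR,XR]).round(2),"F rig y,x,z",(F[:2]@np.c_[YR,XR]).round(2),F[2].round(2),"Mz",o["moment"][2].round(3),"w",round(o["grip_width"]*1e3,1),"q7",o["joints"][6].round(3))
    print("tool: rigY",(R.T@np.r_[YR,0]).round(3),"rigX",(R.T@np.r_[XR,0]).round(3),"zax",R[:,2].round(3), "yaw jaw",np.arctan2(R[1,1],R[0,1]).round(3))
    if tgt is not None: print("delta mm",(1e3*R.T@(np.array(tgt)-p)).round(1))
E
python3 -c "
from h import *
st([*H,.058])"
```

```text
t 1.1 p [0.4077 0.2329 0.2709] s,x rig mm [421.19 -23.71] F rig y,x,z [1.02 0.65] 0.08 Mz -0.021 w 85.0 q7 0.616
tool: rigY [ 0.655  0.755 -0.001] rigX [-0.755  0.655 -0.001] zax [-0.001 -0.002 -1.   ] yaw jaw 1.243
delta mm [-293.9 -302.4  213.4]
```

Emit:
play_rows(
  deltas=[
    [85,[-40,-41,0],[0,0,0]],
    [85,[-80,-82,0],[0,0,0]],
    [85,[-122,-125,0],[0,0,0]],
    [85,[-164,-168,0],[0,0,0]],
    [85,[-206,-211,0],[0,0,0]],
    [85,[-246,-253,20],[0,0,0]],
    [85,[-280,-288,50],[0,0,0]],
    [85,[-294,-302,85],[0,0,0]],
  ],
)

```text
clock: 2.1
tcp_pos: [0.5894, -0.1514, 0.1856]
orientation: [0.518, 3.098, -0.005]
contact_force: [0.8, 0.6, -0.7]
grip_width: 0.0849
```

```bash
python3 -c "
from h import *
st([*H,.058])"
```

```text
t 2.1 p [ 0.5894 -0.1514  0.1856] s,x rig mm [-3.25 -0.35] F rig y,x,z [0.3  0.98] -0.72 Mz -0.001 w 84.9 q7 1.615
tool: rigY [ 0.658  0.753 -0.003] rigX [-0.753  0.658 -0.001] zax [ 0.    -0.003 -1.   ] yaw jaw 1.239
delta mm [  2.1   3.1 127.6]
```

Emit:
play_rows(
  deltas=[
    [85,[2,3,40],[0,0,0]],
    [85,[2,3,75],[0,0,0]],
    [85,[2,3,105],[0,0,0]],
    [85,[2,3,122],[0,0,0]],
    [85,[2,3,127],[0,0,0]],
    [85,[2,3,127],[0,0,0]],
  ],
)

```text
clock: 2.85
tcp_pos: [0.5889, -0.1486, 0.0591]
orientation: [0.518, 3.097, -0.005]
contact_force: [-0.1, 0.5, 0.2]
grip_width: 0.085
```

Emit:
play_rows(
  deltas=[
    [55,[0,0,0],[0,0,0]],
    [45,[0,0,0],[0,0,0]],
    [38,[0,0,0],[0,0,0]],
    [30,[0,0,0],[0,0,0]],
    [30,[0,0,0],[0,0,0]],
    [30,[0,0,0],[0,0,0]],
    [30,[0,0,0],[0,0,0]],
    [30,[0,0,0],[0,0,0]],
  ],
  squeeze=30,
)

```text
clock: 3.85
tcp_pos: [0.5891, -0.1487, 0.0597]
orientation: [0.518, 3.096, -0.005]
contact_force: [-2.2, 0.5, 6.0]
grip_width: 0.0353
```

```bash
python3 -c "
from h import *
st([*H,.058])
for n in('scene',):
    a,d=r.grab_frame(n);b=cv2.resize(a[150:310,200:390],None,fx=3,fy=3,interpolation=2);cv2.imwrite('pics/g1.png',b[...,::-1])
for i in range(3):
    r.grab_frame('top');st()
"
```

```text
t 3.85 p [ 0.5891 -0.1487  0.0597] s,x rig mm [-0.61  0.38] F rig y,x,z [ 1.26 -1.89] 6.02 Mz 0.011 w 35.3 q7 1.689
tool: rigY [ 0.658  0.753 -0.004] rigX [-0.753  0.658  0.   ] zax [ 0.002 -0.003 -1.   ] yaw jaw 1.239
delta mm [0.7 0.2 1.7]
t 3.95 p [ 0.5891 -0.1487  0.0597] s,x rig mm [-0.62  0.38] F rig y,x,z [ 1.5  -1.56] 6.37 Mz 0.027 w 35.4 q7 1.69
tool: rigY [ 0.658  0.753 -0.004] rigX [-0.753  0.658  0.   ] zax [ 0.002 -0.003 -1.   ] yaw jaw 1.239
t 4.0 p [ 0.5891 -0.1487  0.0597] s,x rig mm [-0.6   0.36] F rig y,x,z [ 1.17 -1.88] 5.44 Mz 0.053 w 35.2 q7 1.69
tool: rigY [ 0.658  0.753 -0.004] rigX [-0.753  0.658  0.   ] zax [ 0.002 -0.003 -1.   ] yaw jaw 1.239
t 4.05 p [ 0.5891 -0.1487  0.0597] s,x rig mm [-0.63  0.35] F rig y,x,z [ 1.21 -2.07] 5.91 Mz 0.013 w 34.9 q7 1.69
tool: rigY [ 0.658  0.753 -0.004] rigX [-0.753  0.658  0.   ] zax [ 0.002 -0.003 -1.   ] yaw jaw 1.239
```

View pics/g1.png

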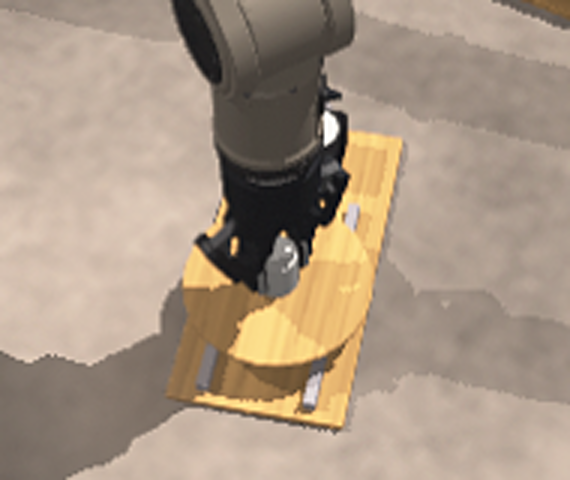

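Emit:
play_rows(
  deltas=[
    [30,[0.5,0.6,0],[0,0,0]],
    [30,[1,1.15,0],[0,0,0]],
    [30,[1.5,1.7,0],[0,0,0]],
    [30,[2,2.25,0],[0,0,0]],
  ],
)

```text
clock: 4.55
tcp_pos: [0.588, -0.1462, 0.0597]
orientation: [0.518, 3.096, -0.005]
contact_force: [0.5, -2.3, 1.2]
grip_width: 0.0355
```

```bash
python3 -c "
from h import *
st()"
```

```text
t 4.55 p [ 0.588  -0.1462  0.0597] s,x rig mm [2.16 0.37] F rig y,x,z [-2.27 -0.41] 1.23 Mz 0.019 w 35.5 q7 1.685
tool: rigY [ 0.658  0.753 -0.004] rigX [-0.753  0.658  0.   ] zax [ 0.002 -0.004 -1.   ] yaw jaw 1.239
```

Emit:
play_rows(
  deltas=[
    [30,[0.5,0.6,0],[0,0,0]],
    [30,[1,1.15,0],[0,0,0]],
    [30,[1.35,1.5,0],[0,0,0]],
  ],
)

```text
clock: 4.92
tcp_pos: [0.5872, -0.1442, 0.0597]
orientation: [0.518, 3.096, -0.005]
contact_force: [0.0, -0.6, 1.1]
grip_width: 0.035
```

```bash
python3 -c "
from h import *
st()"
```

```text
t 4.92 p [ 0.5872 -0.1442  0.0597] s,x rig mm [4.29 0.37] F rig y,x,z [-0.61 -0.2 ] 1.08 Mz 0.05 w 35.0 q7 1.683
tool: rigY [ 0.658  0.753 -0.004] rigX [-0.753  0.658  0.   ] zax [ 0.002 -0.004 -1.   ] yaw jaw 1.239
```

Emit:
play_rows(
  deltas=[
    [30,[0.5,0.6,0],[0,0,0]],
    [30,[1,1.15,0],[0,0,0]],
    [30,[1.35,1.5,0],[0,0,0]],
  ],
)

```text
clock: 5.3
tcp_pos: [0.5864, -0.1423, 0.0597]
orientation: [0.518, 3.096, -0.005]
contact_force: [-0.5, -2.1, 1.2]
grip_width: 0.0352
```

Emit:
play_rows(
  deltas=[
    [30,[0.5,0.6,0],[0,0,0]],
    [30,[1,1.15,0],[0,0,0]],
    [30,[1.35,1.5,0],[0,0,0]],
  ],
)

```text
clock: 5.68
tcp_pos: [0.5856, -0.1403, 0.0597]
orientation: [0.518, 3.096, -0.005]
contact_force: [0.6, -2.4, 0.4]
grip_width: 0.0352
```

```bash
python3 -c "
from h import *
st()"
```

```text
t 5.67 p [ 0.5856 -0.1403  0.0597] s,x rig mm [8.51 0.36] F rig y,x,z [-2.44 -0.3 ] 0.41 Mz 0.012 w 35.2 q7 1.677
tool: rigY [ 0.658  0.753 -0.004] rigX [-0.753  0.658  0.   ] zax [ 0.002 -0.004 -1.   ] yaw jaw 1.239
```

Emit:
play_rows(
  deltas=[
    [30,[0.5,0.6,0],[0,0,0]],
    [30,[1,1.15,0],[0,0,0]],
    [30,[1.35,1.5,0],[0,0,0]],
  ],
)

```text
clock: 6.05
tcp_pos: [0.5849, -0.1383, 0.0598]
orientation: [0.518, 3.096, -0.005]
contact_force: [0.3, -2.0, 1.9]
grip_width: 0.0354
```

Emit:
play_rows(
  deltas=[
    [30,[0.5,0.6,0],[0,0,0]],
    [30,[1,1.15,0],[0,0,0]],
    [30,[1.35,1.5,0],[0,0,0]],
  ],
)

```text
clock: 6.42
tcp_pos: [0.5841, -0.1364, 0.0597]
orientation: [0.518, 3.096, -0.005]
contact_force: [0.9, -1.9, 0.7]
grip_width: 0.0351
```

```bash
python3 -c "
from h import *
for i in range(4): r.grab_frame('top');st()"
```

```text
t 6.47 p [ 0.5841 -0.1364  0.0598] s,x rig mm [12.69  0.41] F rig y,x,z [-1.57 -0.28] 2.24 Mz -0.014 w 35.5 q7 1.672
tool: rigY [ 0.658  0.753 -0.004] rigX [-0.753  0.658  0.001] zax [ 0.002 -0.004 -1.   ] yaw jaw 1.239
t 6.53 p [ 0.5841 -0.1364  0.0598] s,x rig mm [12.67  0.41] F rig y,x,z [-2.46 -0.31] 1.81 Mz -0.0 w 35.2 q7 1.672
tool: rigY [ 0.658  0.753 -0.004] rigX [-0.753  0.658  0.001] zax [ 0.002 -0.004 -1.   ] yaw jaw 1.239
t 6.58 p [ 0.5841 -0.1364  0.0598] s,x rig mm [12.7   0.38] F rig y,x,z [-1.56 -0.07] 1.71 Mz 0.011 w 35.2 q7 1.672
tool: rigY [ 0.658  0.753 -0.004] rigX [-0.753  0.658  0.001] zax [ 0.002 -0.003 -1.   ] yaw jaw 1.239
t 6.62 p [ 0.5841 -0.1364  0.0597] s,x rig mm [12.72  0.4 ] F rig y,x,z [-1.52  0.53] 1.67 Mz 0.027 w 35.3 q7 1.672
tool: rigY [ 0.658  0.753 -0.004] rigX [-0.753  0.658  0.   ] zax [ 0.002 -0.003 -1.   ] yaw jaw 1.239
```

Emit:
play_rows(
  deltas=[
    [30,[0.5,0.6,0],[0,0,0]],
    [30,[1,1.15,0],[0,0,0]],
    [30,[1.35,1.5,0],[0,0,0]],
  ],
)

```text
clock: 7.0
tcp_pos: [0.5834, -0.1348, 0.0597]
orientation: [0.518, 3.096, -0.005]
contact_force: [1.0, -4.1, -0.3]
grip_width: 0.0352
```

```bash
cat >>h.py <<'E'
def mf(n=5):
    F=[]
    for i in range(n): r.grab_frame('top');F.append(r.get_obs()["contact_force"])
    F=np.array(F);print("mean F rig y,x",(F[:,:2].mean(0)@np.c_[YR,XR]).round(2),"sd",F.std(0).round(2)); st()
E
python3 -c "
from h import *
mf()"
```

```text
mean F rig y,x [-3.27  0.18] sd [0.28 0.11 0.51]
t 7.25 p [ 0.5834 -0.1347  0.0598] s,x rig mm [14.56  0.41] F rig y,x,z [-3.25  0.15] -0.27 Mz 0.017 w 35.2 q7 1.669
tool: rigY [ 0.658  0.753 -0.004] rigX [-0.753  0.658  0.001] zax [ 0.002 -0.004 -1.   ] yaw jaw 1.239
```

Emit:
play_rows(
  deltas=[
    [30,[0.5,0.6,0],[0,0,0]],
    [30,[1,1.15,0],[0,0,0]],
    [30,[1.0,1.15,0],[0,0,0]],
  ],
)

```text
clock: 7.62
tcp_pos: [0.5829, -0.1334, 0.0597]
orientation: [0.518, 3.096, -0.005]
contact_force: [3.0, -5.6, -1.6]
grip_width: 0.0351
```

```bash
python3 -c "
from h import *
mf()"
```

```text
mean F rig y,x [-5.05  0.58] sd [0.35 0.52 0.18]
t 7.88 p [ 0.5829 -0.1334  0.0597] s,x rig mm [15.94  0.39] F rig y,x,z [-4.66  0.82] -1.63 Mz -0.062 w 35.1 q7 1.667
tool: rigY [ 0.658  0.753 -0.004] rigX [-0.753  0.658  0.001] zax [ 0.002 -0.004 -1.   ] yaw jaw 1.239
```

Emit:
play_rows(
  deltas=[
    [30,[-0.3,-0.3,0],[0,0,0.04]],
    [30,[-0.5,-0.6,0],[0,0,0.09]],
    [30,[-0.5,-0.6,0],[0,0,0.14]],
    [30,[-0.5,-0.6,0],[0,0,0.19]],
    [30,[-0.5,-0.6,0],[0,0,0.24]],
    [30,[-0.5,-0.6,0],[0,0,0.27]],
    [30,[-0.5,-0.6,0],[0,0,0.3]],
  ],
)

```text
clock: 8.75
tcp_pos: [0.5828, -0.1336, 0.0597]
orientation: [0.977, 2.983, -0.004]
contact_force: [-0.8, -1.3, 2.4]
grip_width: 0.0355
```

```bash
python3 -c "
from h import *
mf()"
```

```text
mean F rig y,x [-1.15 -0.61] sd [0.18 0.5  0.47]
t 9.0 p [ 0.583  -0.1339  0.0597] s,x rig mm [15.38  0.33] F rig y,x,z [-0.68 -0.7 ] 1.87 Mz -0.192 w 35.3 q7 1.431
tool: rigY [ 0.851  0.524 -0.004] rigX [-0.524  0.851  0.001] zax [ 0.002 -0.003 -1.   ] yaw jaw 0.939
```

Emit:
play_rows(
  deltas=[
    [30,[0,0,0],[0,0,0.04]],
    [30,[0,0,0],[0,0,0.09]],
    [30,[0,0,0],[0,0,0.14]],
    [30,[0,0,0],[0,0,0.19]],
    [30,[0,0,0],[0,0,0.22]],
    [30,[0,0,0],[0,0,0.25]],
  ],
)

```text
clock: 9.75
tcp_pos: [0.5829, -0.134, 0.0597]
orientation: [1.342, 2.837, -0.004]
contact_force: [-0.5, -1.7, 3.4]
grip_width: 0.035
```

```bash
python3 -c "
from h import *
mf(4)"
```

```text
mean F rig y,x [-1.54 -0.88] sd [0.3  0.52 0.3 ]
t 9.95 p [ 0.583  -0.134   0.0597] s,x rig mm [15.33  0.26] F rig y,x,z [-1.16 -0.75] 2.84 Mz -0.199 w 35.6 q7 1.233
tool: rigY [ 0.955  0.297 -0.004] rigX [-0.297  0.955  0.001] zax [ 0.002 -0.003 -1.   ] yaw jaw 0.688
```

Emit:
play_rows(
  deltas=[
    [30,[0,0,0],[0,0,0.04]],
    [30,[0,0,0],[0,0,0.08]],
    [30,[0,0,0],[0,0,0.12]],
    [30,[0,0,0],[0,0,0.16]],
    [30,[0,0,0],[0,0,0.2]],
    [30,[0,0,0],[0,0,0.2]],
  ],
)

```text
clock: 10.7
tcp_pos: [0.5829, -0.1341, 0.0597]
orientation: [1.619, 2.688, -0.003]
contact_force: [0.1, -1.8, 2.5]
grip_width: 0.0351
```

```bash
python3 -c "
from h import *
mf(4)"
```

```text
mean F rig y,x [-1.88 -1.3 ] sd [0.4  0.31 0.24]
t 10.9 p [ 0.583  -0.134   0.0597] s,x rig mm [15.3   0.25] F rig y,x,z [-1.4  -1.67] 3.13 Mz -0.122 w 35.3 q7 1.075
tool: rigY [ 0.995  0.101 -0.004] rigX [-0.101  0.995  0.001] zax [ 0.002 -0.003 -1.   ] yaw jaw 0.488
```

Emit:
play_rows(
  deltas=[
    [30,[0,0,0],[0,0,0.04]],
    [30,[0,0,0],[0,0,0.08]],
    [30,[0,0,0],[0,0,0.12]],
    [30,[0,0,0],[0,0,0.16]],
    [30,[0,0,0],[0,0,0.2]],
    [30,[0,0,0],[0,0,0.2]],
  ],
)

```text
clock: 11.65
tcp_pos: [0.5831, -0.1345, 0.0598]
orientation: [1.88, 2.512, -0.002]
contact_force: [0.6, -4.0, 1.8]
grip_width: 0.0352
```

```bash
python3 -c "
from h import *
mf(4)"
```

```text
mean F rig y,x [-4.3  -1.04] sd [0.71 0.19 0.47]
t 11.85 p [ 0.5831 -0.1345  0.0598] s,x rig mm [14.87  0.18] F rig y,x,z [-4.94 -0.11] 0.78 Mz -0.082 w 35.0 q7 0.917
tool: rigY [ 0.995 -0.099 -0.004] rigX [0.099 0.995 0.001] zax [ 0.003 -0.004 -1.   ] yaw jaw 0.287
```

Emit:
play_rows(
  deltas=[
    [30,[0,0,0],[0,0,0.04]],
    [30,[0,0,0],[0,0,0.08]],
    [30,[0,0,0],[0,0,0.12]],
    [30,[0,0,0],[0,0,0.15]],
    [30,[0,0,0],[0,0,0.15]],
  ],
)

```text
clock: 12.48
tcp_pos: [0.5832, -0.135, 0.0597]
orientation: [2.064, 2.362, -0.002]
contact_force: [1.2, -6.2, 0.1]
grip_width: 0.0352
```

```bash
python3 -c "
from h import *
mf(4)"
```

```text
mean F rig y,x [-5.62 -1.64] sd [0.65 0.43 0.43]
t 12.68 p [ 0.5832 -0.135   0.0598] s,x rig mm [14.34  0.11] F rig y,x,z [-5.12 -2.38] -0.21 Mz -0.01 w 35.3 q7 0.797
tool: rigY [ 0.968 -0.249 -0.005] rigX [0.249 0.968 0.001] zax [ 0.003 -0.004 -1.   ] yaw jaw 0.135
```

Emit:
play_rows(
  deltas=[
    [30,[0,0,0],[0,0,0.04]],
    [30,[0,0,0],[0,0,0.08]],
    [30,[0,0,0],[0,0,0.1]],
    [30,[0,0,0],[0,0,0.1]],
  ],
)

```text
clock: 13.18
tcp_pos: [0.5834, -0.1355, 0.0597]
orientation: [2.181, 2.252, -0.002]
contact_force: [0.7, -5.8, 0.1]
grip_width: 0.0353
```

```bash
python3 -c "
from h import *
mf(5)"
```

```text
mean F rig y,x [-6.07 -1.28] sd [0.34 0.39 0.49]
t 13.43 p [ 0.5833 -0.1355  0.0598] s,x rig mm [13.77  0.04] F rig y,x,z [-5.86 -1.09] 0.1 Mz -0.009 w 35.4 q7 0.716
tool: rigY [ 0.938 -0.347 -0.006] rigX [0.347 0.938 0.001] zax [ 0.004 -0.005 -1.   ] yaw jaw 0.032
```

Emit:
play_rows(
  deltas=[
    [30,[0,0,0],[0,0,0.04]],
    [30,[0,0,0],[0,0,0.08]],
    [30,[0,0,0],[0,0,0.1]],
    [30,[0,0,0],[0,0,0.1]],
  ],
)

```text
clock: 13.92
tcp_pos: [0.5835, -0.136, 0.0598]
orientation: [2.293, 2.137, -0.002]
contact_force: [0.6, -6.8, 0.8]
grip_width: 0.0353
```

```bash
python3 -c "
from h import *
mf(5)"
```

```text
mean F rig y,x [-6.29 -1.34] sd [0.66 0.47 0.37]
t 14.18 p [ 0.5835 -0.136   0.0598] s,x rig mm [13.29  0.06] F rig y,x,z [-5.77 -0.28] -0.15 Mz 0.109 w 35.4 q7 0.636
tool: rigY [ 0.897 -0.441 -0.007] rigX [0.441 0.897 0.002] zax [ 0.004 -0.006 -1.   ] yaw jaw -0.07
```

Emit:
play_rows(
  deltas=[
    [30,[0,0,0],[0,0,0.04]],
    [30,[0,0,0],[0,0,0.08]],
    [30,[0,0,0],[0,0,0.12]],
    [30,[0,0,0],[0,0,0.12]],
  ],
)

```text
clock: 14.68
tcp_pos: [0.5836, -0.1363, 0.0597]
orientation: [2.419, 1.992, -0.001]
contact_force: [0.7, -4.4, 1.3]
grip_width: 0.0352
```

```bash
python3 -c "
from h import *
mf(5)"
```

```text
mean F rig y,x [-5.97 -1.37] sd [0.31 0.34 0.6 ]
t 14.93 p [ 0.5836 -0.1362  0.0598] s,x rig mm [12.99  0.05] F rig y,x,z [-6.03 -1.38] 0.64 Mz -0.233 w 35.3 q7 0.538
tool: rigY [ 0.836 -0.548 -0.007] rigX [0.548 0.836 0.002] zax [ 0.004 -0.006 -1.   ] yaw jaw -0.193
```

Emit:
play_rows(
  deltas=[
    [30,[0,0,0],[0,0,0.04]],
    [30,[0,0,0],[0,0,0.08]],
    [30,[0,0,0],[0,0,0.12]],
    [30,[0,0,0],[0,0,0.12]],
  ],
)

```text
clock: 15.42
tcp_pos: [0.5836, -0.1363, 0.0597]
orientation: [2.538, 1.839, 0.0]
contact_force: [-0.0, -5.5, 1.7]
grip_width: 0.0355
```

```bash
python3 -c "
from h import *
mf(5)"
```

```text
mean F rig y,x [-5.35 -0.96] sd [0.57 0.52 0.2 ]
t 15.68 p [ 0.5836 -0.1363  0.0597] s,x rig mm [12.95 -0.  ] F rig y,x,z [-5.8  -0.96] 1.52 Mz -0.352 w 34.9 q7 0.44
tool: rigY [ 0.763 -0.646 -0.007] rigX [0.646 0.763 0.002] zax [ 0.005 -0.006 -1.   ] yaw jaw -0.316
```

Emit:
play_rows(
  deltas=[
    [30,[0,0,0],[0,0,0.04]],
    [30,[0,0,0],[0,0,0.08]],
    [30,[0,0,0],[0,0,0.12]],
    [30,[0,0,0],[0,0,0.12]],
  ],
)

```text
clock: 16.18
tcp_pos: [0.5836, -0.1363, 0.0597]
orientation: [2.646, 1.679, 0.001]
contact_force: [-0.2, -4.6, 2.4]
grip_width: 0.0356
```

```bash
python3 -c "
from h import *
mf(6)"
```

```text
mean F rig y,x [-4.55 -1.28] sd [0.23 0.51 0.21]
t 16.48 p [ 0.5836 -0.1363  0.0598] s,x rig mm [1.298e+01 1.000e-02] F rig y,x,z [-3.99 -1.38] 2.0 Mz -0.314 w 35.4 q7 0.343
tool: rigY [ 0.679 -0.734 -0.007] rigX [0.734 0.679 0.002] zax [ 0.005 -0.006 -1.   ] yaw jaw -0.437
```

Emit:
play_rows(
  deltas=[
    [30,[0,0,0],[0,0,0.04]],
    [30,[0,0,0],[0,0,0.08]],
    [30,[0,0,0],[0,0,0.1]],
    [30,[0,0,0],[0,0,0.1]],
  ],
)

```text
clock: 16.98
tcp_pos: [0.5835, -0.136, 0.0597]
orientation: [2.726, 1.548, 0.002]
contact_force: [-0.4, -3.7, 3.4]
grip_width: 0.035
```

```bash
python3 -c "
from h import *
mf(6)"
```

```text
mean F rig y,x [-2.91 -1.83] sd [0.35 0.43 0.45]
t 17.27 p [ 0.5835 -0.136   0.0597] s,x rig mm [ 1.323e+01 -1.000e-02] F rig y,x,z [-2.53 -1.45] 4.5 Mz -0.126 w 35.3 q7 0.263
tool: rigY [ 0.602 -0.798 -0.006] rigX [0.798 0.602 0.002] zax [ 0.005 -0.005 -1.   ] yaw jaw -0.537
```

Emit:
play_rows(
  deltas=[
    [30,[0,0,0],[0,0,-0.05]],
    [30,[0,0,0],[0,0,-0.1]],
    [30,[0,0,0],[0,0,-0.15]],
    [30,[0,0,0],[0,0,-0.2]],
    [30,[0,0,0],[0,0,-0.2]],
  ],
)

```text
clock: 17.9
tcp_pos: [0.5836, -0.1363, 0.0598]
orientation: [2.557, 1.813, 0.001]
contact_force: [-0.8, -4.6, 2.9]
grip_width: 0.0353
```

```bash
python3 -c "
from h import *
mf(6)"
```

```text
mean F rig y,x [-4.8  -1.93] sd [0.49 0.58 0.49]
t 18.2 p [ 0.5836 -0.1363  0.0598] s,x rig mm [12.96 -0.02] F rig y,x,z [-4.08 -2.06] 2.64 Mz 0.13 w 35.2 q7 0.423
tool: rigY [ 0.749 -0.662 -0.007] rigX [0.662 0.749 0.002] zax [ 0.005 -0.006 -1.   ] yaw jaw -0.338
```

Emit:
play_rows(
  deltas=[
    [30,[0,0,0],[0,0,-0.05]],
    [30,[0,0,0],[0,0,-0.1]],
    [30,[0,0,0],[0,0,-0.15]],
    [30,[0,0,0],[0,0,-0.2]],
    [30,[0,0,0],[0,0,-0.2]],
  ],
)

```text
clock: 18.82
tcp_pos: [0.5838, -0.1368, 0.0598]
orientation: [2.362, 2.058, -0.001]
contact_force: [1.0, -5.6, 1.5]
grip_width: 0.0353
```

```bash
python3 -c "
from h import *
mf(6)"
```

```text
mean F rig y,x [-5.66 -1.19] sd [0.33 0.28 0.21]
t 19.12 p [ 0.5838 -0.1368  0.0597] s,x rig mm [12.47 -0.02] F rig y,x,z [-5.48 -1.57] 1.28 Mz 0.23 w 34.9 q7 0.583
tool: rigY [ 0.865 -0.5   -0.008] rigX [0.5   0.866 0.002] zax [ 0.005 -0.007 -1.   ] yaw jaw -0.138
```

Emit:
play_rows(
  deltas=[
    [30,[0,0,0],[0,0,-0.05]],
    [30,[0,0,0],[0,0,-0.05]],
    [30,[-0.7,0.4,0],[0,0,-0.05]],
    [30,[-1.4,0.8,0],[0,0,-0.05]],
    [30,[-2.1,1.2,0],[0,0,-0.05]],
    [30,[-2.8,1.6,0],[0,0,-0.05]],
    [30,[-3,1.75,0],[0,0,-0.05]],
    [30,[-3,1.75,0],[0,0,-0.05]],
  ],
)

```text
clock: 20.12
tcp_pos: [0.585, -0.1398, 0.0597]
orientation: [2.311, 2.117, -0.001]
contact_force: [-1.3, -3.3, 4.0]
grip_width: 0.0349
```

```bash
python3 -c "
from h import *
mf(6)"
```

```text
mean F rig y,x [-2.36 -1.89] sd [0.37 0.32 0.45]
t 20.43 p [ 0.5851 -0.1399  0.0597] s,x rig mm [9.11 0.01] F rig y,x,z [-2.56 -1.58] 3.78 Mz 0.185 w 35.4 q7 0.627
tool: rigY [ 0.889 -0.457 -0.008] rigX [0.457 0.889 0.002] zax [ 0.005 -0.007 -1.   ] yaw jaw -0.088
```

Emit:
play_rows(
  deltas=[
    [38,[0,0,0],[0,0,0]],
    [42,[0,0,0],[0,0,0]],
    [50,[0,0,0],[0,0,0]],
    [60,[0,0,0],[0,0,0]],
    [75,[0,0,0],[0,0,0]],
    [85,[0,0,0],[0,0,0]],
    [85,[0,0,0],[0,0,0]],
    [85,[0,0,0],[0,0,0]],
  ],
)

```text
clock: 21.42
tcp_pos: [0.5851, -0.1399, 0.0598]
orientation: [2.31, 2.116, -0.001]
contact_force: [0.0, -0.6, -0.6]
grip_width: 0.0853
```

Emit:
play_rows(
  deltas=[
    [85,[0,0,-15],[0,0,0]],
    [85,[0,0,-40],[0,0,0]],
    [85,[0,0,-80],[0,0,0]],
    [85,[0,0,-120],[0,0,0]],
    [85,[0,0,-160],[0,0,0]],
    [85,[-50,0,-160],[0,0,0]],
    [85,[-110,0,-160],[0,0,0]],
    [85,[-110,0,-160],[0,0,0]],
  ],
)

```text
clock: 22.42
tcp_pos: [0.5721, -0.2553, 0.2225]
orientation: [2.318, 2.103, -0.004]
contact_force: [0.3, 0.5, -0.3]
grip_width: 0.0848
```

```bash
python3 - <<'E'
from h import *
st()
for n,(u0,u1,v0,v1) in {"top":(285,425,145,255),"scene":(240,350,175,300)}.items():
    a,d=r.grab_frame(n);X=cloud(n,d)[v0:v1,u0:u1];s=a[v0:v1,u0:u1].astype(int);z=X[...,2]
    P=X[(abs(z-.092)<.006)&(s[...,0]-s[...,2]<50)]
    P0=cloud(n,np.load(n+"0.npz")["d"])
    if len(P): k=P.mean(0);print(n,len(P),k.round(4),"rig y mm",((k[:2]-H)@YR*1e3).round(1))
    cv2.imwrite(f"pics/{n}_e.png",cv2.resize(a[v0:v1,u0:u1],None,fx=5 if n=="top" else 4,fy=5 if n=="top" else 4,interpolation=2)[...,::-1])
cv2.imwrite("pics/scene_e2.png",a[...,::-1])
E
```

```text
t 22.43 p [ 0.5721 -0.2553  0.2225] s,x rig mm [-92.88 -55.55] F rig y,x,z [0.36 0.43] -0.3 Mz -0.031 w 84.8 q7 0.66
tool: rigY [ 0.885 -0.465 -0.012] rigX [0.465 0.885 0.002] zax [ 0.006 -0.01  -1.   ] yaw jaw -0.097
top 148 [ 0.584  -0.1397  0.0909] rig y mm 9.7
scene 154 [ 0.588  -0.1432  0.0914] rig y mm 4.9
```

View pics/scene_e2.png

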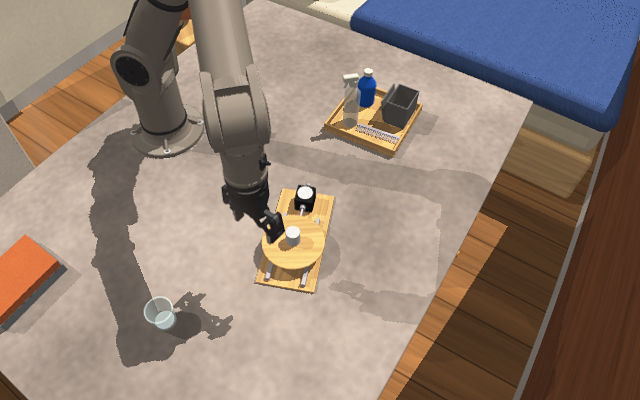

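View pics/top_e.png

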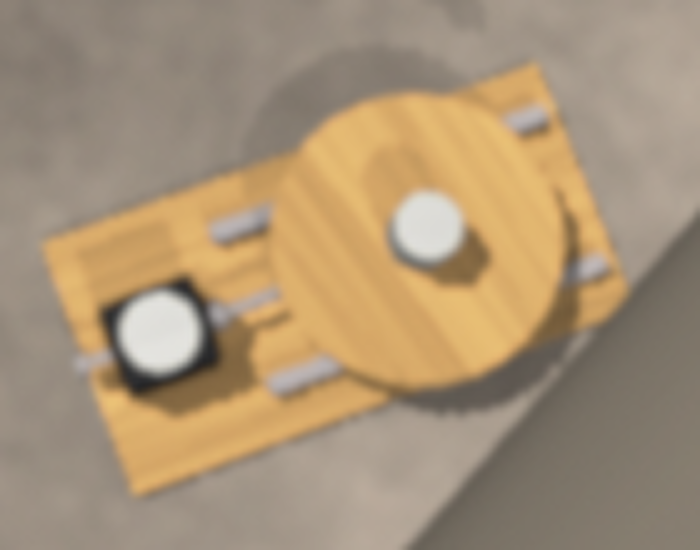

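```bash
python3 -c "
from h import *
print(r.hand_in())"
```

```text
the job is handed in; nothing more can be done
None
```

I slid the turntable onto the plunger, turned it clockwise past the high spot, and let go with the crest resting against the tip. The job is handed in at about 22.5 s. No verdict was reported.

- **Pressing:** First contact on the plain rim was about 3 N for over 0.25 s. The highest plunger force I estimated during the turn was about 8 N, below the 12 N limit.
- **Finding the crest:** I went about 1.8 rad clockwise, until the force clearly fell again. Matching the rising and falling sides put the crest near jaw yaw -0.12 rad, uncertain by about 0.05. I let go at -0.09 rad, which allows for a little lag when turning back and is well inside the 0.23 rad tolerance.
- **Letting go:** I backed off to about 3.7 N before opening the fingers. The spring then pushed the carriage back about 2 mm, which leaves roughly 1.3–1.7 N of contact. This is worked out from the knob's shift in the two cameras, 7.8 and 7.2 mm from its start; I had no direct reading after release.
- **Other things on the dresser:** The bottles, comb and votive look unmoved in the last scene picture; I did not measure their positions.

**Disagreements:**
- The two cameras differ by about 4–5 mm on the knob's absolute position, so I used only its movement.
- The carriage friction sign leaves about 1.5 N of doubt in each single force reading. Estimated crest heights were 7.3–7.5 mm, against the stated 7 mm.

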